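# Let the steel balls out of the pedal-lid dispenser

## Task

Two steel test balls wait behind the yellow lip of the pedal-lid dispenser. Press the red pedal down by feel until the lid is fully up (never push on it with more than 20 N, roughly 2 kg), keep it there until both balls have rolled into the white tray, then ease the pedal back up slowly, over a second or two, so that the lid shuts without slamming, and let go. Work the lid only by the pedal, do not touch the lid or the balls by hand, and leave the black mould, the blue cup and the white jar where they stand.

Things in the scene. Friction and masses are not known exactly. Their poses are not given: they have to be found in the camera images.
- dispenser: Teal bench dispenser, bolted down. Origin at bench level under its housing. +y runs down the ball chute: housing y -65 to 100 mm, x -45 to 45 mm, 117 mm high; white catch tray y 125 to 255 mm. -x points along the pedal, towards the robot; the pedal's bearing cheeks reach x -80 mm, 93 mm high.
- pedal_hinge (a point): Hinge of the pedal, a 16 mm wide steel arm along the dispenser's -x with a red ribbed tread on its end: 52 mm wide (y), 50 mm long (x), 8 mm thick, on a brass stud, level within 0.2 rad. A spring and the lid's weight push back with 5 to 8 N at the start, 8 to 13 N near the stop; if let go, the pedal snaps up and the lid slams.
- pedal_foot (a point): Point on the bench under the middle of the tread (143 mm beyond the hinge). The tread's height is not measured: at rest its top is 106 to 139 mm above the bench, as its screw stud happens to be set; feel for it. It sinks about 43 mm from there, nearly straight down (about 10 mm sideways), to a hard stop, where the lid is fully up.
- lid (a joint): Angle of the lid (clear plastic with yellow rims and a yellow lip, hinged at its rear on the housing): 0 = shut, 0.38 rad = fully up, pedal at its stop. It rises in proportion to the pedal, 0.009 rad per mm of tread. The balls can pass under the lip only from about 0.34 rad up.
- lid_cover: The lid's cover, 118 mm long, 70 mm wide, with a 62 mm deep yellow lip at its free end. Origin on the hinge line, 115 mm above the bench. When fully up its free end is about 165 mm above the bench. Not to be touched.
- tray (a point): Middle of the white catch tray's rubber floor, 25 mm above the bench; its axes are those of the dispenser. The tray is 118 mm wide inside (x) and 120 mm long (y), with walls up to 63 mm above the bench. Its floor slopes down to its far +y end, where the balls settle.
- ball1: Centre of the first steel ball, 47 mm across, 420 g, at the start lying in the chute against the lip.
- ball2: Centre of the second, equal ball, at the start lying in the chute behind the first.
- mould: Black iron cube mould, open on top, 90 x 90 x 80 mm, bystander; origin under its middle.
- mug: Blue plastic cup, 76 mm across, 85 mm high, bystander; origin under its middle.
- jar: White plastic jar, 68 mm across, 100 mm high, bystander; origin under its middle.

How it is judged:
By the outcome, as a careful person would: the job done as asked, in the order asked, and still so for the second after the job is handed in, with the robot touching nothing.
It also fails if it takes over 48 s, if anything falls off the work surface, if the arm or the gripper's body presses on something with over 40 N, if the wrist force passes 120 N, or if a joint passes its speed limit or range.

## Robot

A 7-joint arm with a two-finger parallel gripper is mounted at the origin on the work surface. World frame = base frame: x ahead of the robot, y to its left, z up, the work surface at z = 0. Lengths are in m, angles in rad, forces in N, time in s.
With the tool pointing down it reaches from about 0.4 to 0.875 m from the base axis. Payload 19.3 kg.
Tool frame: the origin (TCP) lies at the very end of the fingers, on their centre line; the grasp point (between the pads) lies 19 mm behind it; z points along the fingers, y is the line along which they close (so a half turn about z gives the same grasp; the last joint's range is limited). The gripper opens to 85 mm and grips with 20 to 120 N. Pads are 22 mm wide; open, the fingers measure 114 mm over their backs; the gripper's body (76 mm by 85 mm) begins 54 mm behind the grasp point. The pads swing forward as they close: fully open they stand 13 mm farther back than shut.
Start: joints at [1.164, 0.521, -0.036, 1.599, 0.021, 1.021, -0.113], TCP at [0.207, -0.59, 0.196] pointing down, gripper open.
Joint ranges: [-2.91, 2.91], [-0.3, 2.13], [-1.5, 1.42], [0.17, 2.43], [-1.26, 4.41], [0.16, 1.93], [-2.52, 2.52]. Speed limits (rad/s): [1.89, 1.89, 2.39, 2.39, 3.01, 3.01, 3.01].

## Interface

Orientations are given as [roll, pitch, yaw] about the fixed x, y, z axes, in that order (R = Rz(yaw) Ry(pitch) Rx(roll)).
In Python, from workcell import bot gives the robot as it stands.
- The arm moves only by the shell command python3 -m crank 'ROWS' [FORCE]. ROWS is a JSON object of lists of equal length, an entry for each row: "travel": the shift along the world's x, y, z in cm, a list of three; "turn": the turn, a rotation vector about the world's x, y, z in degrees, a list of three; "gripper": the closure, from 0 (fully open) to 1 (shut). A call has exactly 5 rows; each row is the pose to reach, as a shift and turn from the pose commanded when the call began; what a row does not reach only later rows make up. A row lasts 1/10 s, in which the tool goes at most 50 mm and 8.59 degrees, less where a joint would pass 70% of its speed; a pose out of reach is approached as far as the arm can. A call with a gripper value outside its range is refused whole. The fingers move at their own pace and stop on an object; FORCE is the grip in N (left out, the last holds). Time passes only in rows, so rows that repeat a pose let the fingers close, or fill a call up. It gives the time, the measured TCP pose, the force, the opening and the grip force at its end, in the units of the state.
- bot.observe(): the state, without advancing time (a new reading comes with each control period).
- bot.grab_frame(name): name is "scene" or "top" or "wrist"; returns a dict with "pixels" (400x640x3 uint8, red, green, blue), "fx", "fy", "cx", "cy" (pixels), "extrinsics" (4x4, takes a point from world to camera coordinates). Camera axes: x right, y down, z forward; pixel columns grow to the right and rows downward; lengths in m; the calibration is good to about 2 mm. A picture is of the moment at which its call begins. There is no depth.
- bot.job_done(): hands the job in; it is judged then, once.
The state is a dict: "clock": time; "qpos": joint angles; "qd": joint speeds; "joint_efforts": joint torques, N m; "position": TCP position; "tool_rot": TCP orientation; "force": force on the tool from outside, world axes, zero at the start; "moment": the same for the moment, N m; "grip_width": finger opening in m; "finger_force": force on a finger pad.
Only numpy, scipy, OpenCV 4.12 (cv2) and the standard library are available. Lean on these libraries where they do the work, as an engineer would, in place of code of your own. Each camera call takes 0.05 s, during which the arm holds its last target. There are 200 camera calls.

## Working session

There is one attempt and no reset: what is moved stays moved. The work goes in short steps, Python scripts to look and compute and a shell command to move; the robot and the scene stay as the last step left them, time stands still between calls to the robot, and variables do not carry over. Pictures are saved under pics/ and viewed, at most 10 in all, crops included, and the job is handed in when it is done.

```bash
mkdir -p pics; ls; python3 - <<'E'
from workcell import bot
import cv2,pickle,numpy as np
s=bot.observe();print(s)
d={}
for n in("scene","top","wrist"):
    f=bot.grab_frame(n);d[n]=f;cv2.imwrite(f"pics/{n}0.png",f["pixels"][:,:,::-1]);print(n,f["fx"],f["cx"],f["cy"],np.round(f["extrinsics"],3).tolist())
pickle.dump(d,open("f0.pkl","wb"))
E
```

```text
pics
{'clock': 0.0, 'qpos': array([ 1.16379129,  0.52202332, -0.0363308 ,  1.60001506,  0.0212331 ,
        1.02108769, -0.11279669]), 'qd': array([-0.000695  , -0.00079019,  0.00033118, -0.00195095,  0.00117724,
       -0.00093522,  0.00039348]), 'joint_efforts': array([-1.15735758e-03, -9.27108979e+01,  1.97947450e+00, -3.69934237e+01,
        1.78293331e-02,  8.21276248e-03, -4.43189106e-05]), 'position': array([ 0.20637449, -0.58954147,  0.1957174 ]), 'tool_rot': array([-3.14045022e+00,  1.08324473e-04,  3.36818814e-01]), 'force': array([-0.39390754,  0.17401513,  0.31209977]), 'moment': array([ 0.02719363, -0.00750581, -0.04593935]), 'finger_force': 0.0, 'grip_width': 0.08568978480483186}
scene 430.6940864426001 319.43960150391274 195.79038062726426 [[-0.498, 0.867, -0.018, 0.289], [0.475, 0.255, -0.843, -0.179], [-0.726, -0.428, -0.538, 1.714], [0.0, 0.0, 0.0, 1.0]]
top 435.8501458924403 326.79606185650164 194.67525297849758 [[-0.011, -1.0, -0.003, -0.012], [-0.993, 0.011, -0.115, 0.566], [0.115, 0.002, -0.993, 1.479], [0.0, 0.0, 0.0, 1.0]]
wrist 316.3944785310028 310.85307881137743 196.59364768958332 [[0.331, -0.944, -0.001, -0.625], [-0.902, -0.317, 0.294, -0.039], [-0.278, -0.096, -0.956, 0.38], [0.0, 0.0, 0.0, 1.0]]
```

View pics/scene0.png

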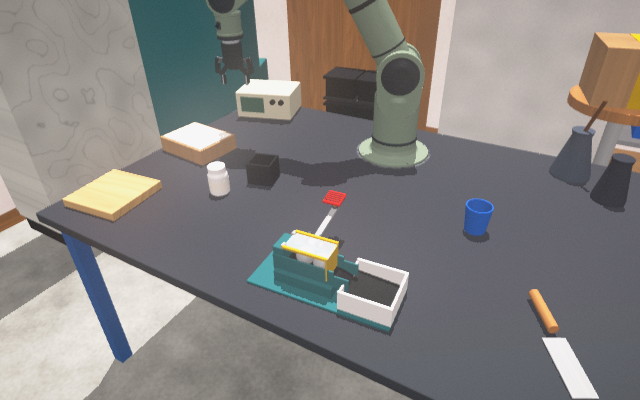

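View pics/top0.png

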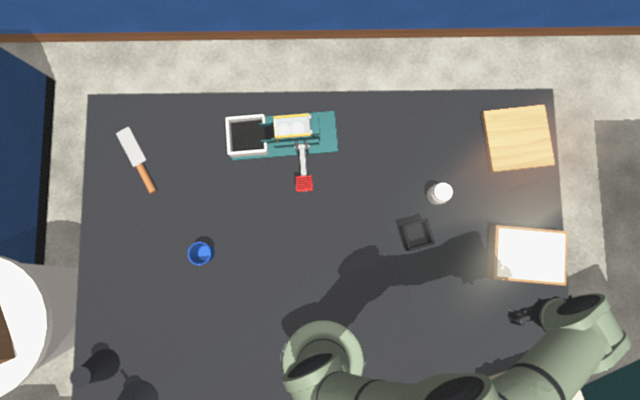

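The scene view shows the red tread at about (335,199), the tray at (375,290), and the mould and jar to the left at (263,170) and (218,180). In the top view the tread is at (304,184), the tray at (246,134), the jar at (440,193), the mould at (414,233) and the cup at (200,254).

```bash
cat > h.py <<'E'
import numpy as np,cv2
def P(f): return np.array([[f["fx"],0,f["cx"]],[0,f["fy"],f["cy"]],[0,0,1]])@f["extrinsics"][:3]
def ray(f,u,v,z):
    E=f["extrinsics"];R=E[:3,:3];c=-R.T@E[:3,3];d=R.T@np.array([(u-f["cx"])/f["fx"],(v-f["cy"])/f["fy"],1]);return c+d*(z-c[2])/d[2]
def red(f):
    h=cv2.cvtColor(f["pixels"],cv2.COLOR_RGB2HSV);m=cv2.inRange(h,(0,150,90),(6,255,255))|cv2.inRange(h,(174,150,90),(180,255,255))
    n,l,st,c=cv2.connectedComponentsWithStats(cv2.morphologyEx(m,cv2.MORPH_CLOSE,np.ones((3,3),np.uint8)));i=1+np.argmax(st[1:,4]);return c[i],st[i],cv2.minAreaRect(np.argwhere(l==i)[:,::-1].astype(np.float32))
def tri(fa,a,fb,b):
    X=cv2.triangulatePoints(P(fa),P(fb),np.array(a,float).reshape(2,1),np.array(b,float).reshape(2,1));return (X[:3]/X[3]).ravel()
E
python3 - <<'E'
import pickle,cv2,numpy as np
from h import *
d=pickle.load(open("f0.pkl","rb"));s,t=d["scene"],d["top"]
for f in(s,t):print(red(f))
X=tri(s,red(s)[0],t,red(t)[0]);print("tread",X)
for z in(.1,.12,.14):print(z,ray(s,*red(s)[0],z),ray(t,*red(t)[0],z))
for f in (s,t):
    q=P(f)@np.r_[X,1];print(q[:2]/q[2])
h=cv2.cvtColor(t["pixels"],cv2.COLOR_RGB2HSV)
# teal base
m=cv2.inRange(h,(80,80,40),(98,255,200));m[:80]=0;m[250:]=0;m[:,:200]=0;m[:,360:]=0
p=np.argwhere(m)[:,::-1].astype(np.float32);print("teal",cv2.minAreaRect(p))
m=cv2.inRange(h,(0,0,170),(180,50,255));m[:100]=0;m[165:]=0;m[:,:215]=0;m[:,271:]=0
r=cv2.minAreaRect(np.argwhere(m)[:,::-1].astype(np.float32));print("tray",r)
b=np.array([ray(t,*c,.063)for c in cv2.boxPoints(r)]);print(b.round(3),b.mean(0))
print("jar",ray(t,440,193,.1),"mould",ray(t,414,233,.08),"mug",ray(t,200,254,.085))
c=np.hstack([cv2.resize(s["pixels"][170:330,240:420],None,fx=2.2,fy=2.2,interpolation=2),cv2.resize(t["pixels"][90:250,215:395],None,fx=2.2,fy=2.2,interpolation=2)])
cv2.imwrite("pics/c0.png",c[:,:,::-1])
E
```

```text
(array([334.06477733, 197.56275304]), array([323, 190,  23,  16, 247], dtype=int32), ((333.9999694824219, 197.49998474121094), (20.435449600219727, 13.945220947265625), 15.255120277404785))
(array([303.47659574, 183.25957447]), array([296, 176,  17,  16, 235], dtype=int32), ((304.0, 183.5), (15.0, 16.0), 90.0))
tread [0.59234127 0.05659192 0.13191795]
0.1 [0.5490564  0.03255815 0.1       ] [0.59659476 0.05895679 0.1       ]
0.12 [0.576368   0.04723236 0.12      ] [0.59373336 0.05784541 0.12      ]
0.14 [0.6036796  0.06190658 0.14      ] [0.59087197 0.05673404 0.14      ]
[334.31295466 197.56775055]
[303.65803486 183.1621649 ]
teal ((283.07318115234375, 135.09237670898438), (40.846622467041016, 105.7110595703125), 85.31410217285156)
tray ((245.91476440429688, 135.09890747070312), (40.88798141479492, 40.44474792480469), 85.76361083984375)
[[0.84  0.335 0.063]
 [0.849 0.195 0.063]
 [0.705 0.184 0.063]
 [0.696 0.322 0.063]] [0.77256887 0.2591544  0.063     ]
jar [ 0.55891196 -0.39310167  0.1       ] mould [ 0.42838323 -0.30650736  0.08      ] mug [0.36696128 0.40228337 0.085     ]
```

View pics/c0.png

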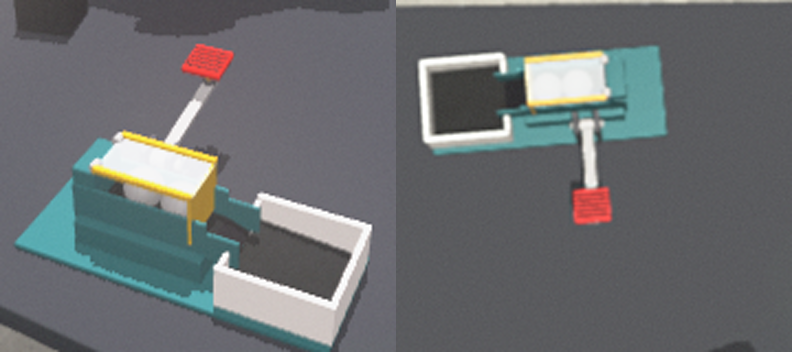

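The crops show the tread out on its arm towards the robot, clear of everything. It triangulates to (0.592, 0.057, ~0.13), which fits the given 106–139 mm height. The dispenser yaw is about 0.07 rad and its −x points at the robot, as described. Next I move above the tread with the fingers shut.

```bash
python3 -m crank '{"travel":[[1.9,3.2,0.2],[3.9,6.4,0.4],[5.8,9.6,0.6],[7.7,12.9,0.8],[9.6,16.1,1]],"turn":[[0,0,0],[0,0,0],[0,0,0],[0,0,0],[0,0,0]],"gripper":[1,1,1,1,1]}' 40
python3 -m crank '{"travel":[[1.9,3.2,0],[3.9,6.4,0],[5.8,9.6,0],[7.7,12.9,0],[9.6,16.1,0]],"turn":[[0,0,0],[0,0,0],[0,0,0],[0,0,0],[0,0,0]],"gripper":[1,1,1,1,1]}'
python3 -m crank '{"travel":[[1.9,3.2,0],[3.9,6.4,0],[5.8,9.6,0],[7.7,12.9,0],[9.6,16.1,0]],"turn":[[0,0,0],[0,0,0],[0,0,0],[0,0,0],[0,0,0]],"gripper":[1,1,1,1,1]}'
python3 -m crank '{"travel":[[1.9,3.2,0],[3.9,6.4,0],[5.8,9.6,0],[7.7,12.9,0],[9.6,16.1,0]],"turn":[[0,0,0],[0,0,0],[0,0,0],[0,0,0],[0,0,0]],"gripper":[1,1,1,1,1]}'
```

```text
clock: 0.65
position: [0.303, -0.4274, 0.2063]
tool_rot: [-3.141, 0.0, 0.337]
force: [1.2, -0.4, 0.2]
grip_width: 0.0124
finger_force: 0.0
clock: 1.15
position: [0.399, -0.2664, 0.2063]
tool_rot: [3.142, 0.0, 0.337]
force: [0.9, -0.3, -0.5]
grip_width: 0.0001
finger_force: 0.0
clock: 1.65
position: [0.495, -0.1054, 0.2063]
tool_rot: [-3.142, 0.0, 0.337]
force: [0.7, -0.5, -0.5]
grip_width: 0.0002
finger_force: 0.0
clock: 2.15
position: [0.591, 0.0556, 0.2061]
tool_rot: [-3.142, 0.0, 0.337]
force: [0.1, -0.5, 0.5]
grip_width: 0.0003
finger_force: 0.0
```

```bash
python3 -m crank '{"travel":[[0.1,0.1,-1.5],[0.1,0.1,-3],[0.1,0.1,-4.5],[0.1,0.1,-5.2],[0.1,0.1,-5.6]],"turn":[[0,0,0],[0,0,0],[0,0,0],[0,0,0],[0,0,0]],"gripper":[1,1,1,1,1]}'
python3 - <<'E'
from workcell import bot
import cv2,numpy as np
from h import *
s=bot.grab_frame("scene");t=bot.grab_frame("top");w=bot.grab_frame("wrist")
for f in(s,t,w):
    p=bot.observe()["position"];q=P(f)@np.r_[p,1];print(red(f)[0],q[:2]/q[2])
cv2.imwrite("pics/c1.png",np.hstack([cv2.resize(s["pixels"][150:330,260:400],None,fx=2.2,fy=2.2),cv2.resize(w["pixels"],(480,396)) [:, :]])[:,:,::-1])
E
```

```text
clock: 2.65
position: [0.5912, 0.0549, 0.1497]
tool_rot: [-3.141, 0.001, 0.337]
force: [-0.4, 0.2, -0.2]
grip_width: -0.0001
finger_force: 0.0
[334.23504274 197.88034188] [333.93547351 191.56732163]Traceback (most recent call last):
  File "<stdin>", line 6, in <module>
  File "h.py", line 7, in red
    n,l,st,c=cv2.connectedComponentsWithStats(cv2.morphologyEx(m,cv2.MORPH_CLOSE,np.ones((3,3),np.uint8)));i=1+np.argmax(st[1:,4]);return c[i],st[i],cv2.minAreaRect(np.argwhere(l==i)[:,::-1].astype(np.float32))
                                                                                                               ~~~~~~~~~^^^^^^^^^^
    return _wrapfunc(a, 'argmax', axis=axis, out=out, **kwds)
    return bound(*args, **kwds)
ValueError: attempt to get argmax of an empty sequence
```

In the scene view the tool tip is right over the tread, in the same column and 6 px higher, which is about 18 mm. The arm hides the tread in the top view. Now I feel downward.

```bash
python3 -m crank '{"travel":[[0.1,0.1,-0.3],[0.1,0.1,-0.6],[0.1,0.1,-0.9],[0.1,0.1,-1.1],[0.1,0.1,-1.3]],"turn":[[0,0,0],[0,0,0],[0,0,0],[0,0,0],[0,0,0]],"gripper":[1,1,1,1,1]}'
python3 -m crank '{"travel":[[0,0,-0.1],[0,0,-0.2],[0,0,-0.3],[0,0,-0.4],[0,0,-0.5]],"turn":[[0,0,0],[0,0,0],[0,0,0],[0,0,0],[0,0,0]],"gripper":[1,1,1,1,1]}'
```

```text
clock: 3.3
position: [0.5925, 0.0561, 0.1371]
tool_rot: [-3.142, 0.0, 0.337]
force: [0.5, 0.4, -0.2]
grip_width: -0.0
finger_force: 0.0
clock: 3.8
position: [0.5925, 0.0561, 0.1323]
tool_rot: [-3.142, -0.0, 0.337]
force: [0.0, -0.1, -0.1]
grip_width: -0.0
finger_force: 0.0
```

```bash
python3 -m crank '{"travel":[[0,0,-0.1],[0,0,-0.2],[0,0,-0.3],[0,0,-0.4],[0,0,-0.5]],"turn":[[0,0,0],[0,0,0],[0,0,0],[0,0,0],[0,0,0]],"gripper":[1,1,1,1,1]}'
```

```text
clock: 4.3
position: [0.5925, 0.0561, 0.1272]
tool_rot: [-3.142, -0.0, 0.337]
force: [0.1, -0.1, 0.3]
grip_width: 0.0001
finger_force: 0.0
```

```bash
python3 -m crank '{"travel":[[0,0,-0.1],[0,0,-0.2],[0,0,-0.3],[0,0,-0.4],[0,0,-0.5]],"turn":[[0,0,0],[0,0,0],[0,0,0],[0,0,0],[0,0,0]],"gripper":[1,1,1,1,1]}'
```

```text
clock: 4.8
position: [0.5925, 0.0561, 0.1222]
tool_rot: [-3.142, -0.0, 0.337]
force: [-0.3, -0.1, -0.4]
grip_width: 0.0001
finger_force: 0.0
```

```bash
python3 - <<'E'
from workcell import bot
import cv2,numpy as np
from h import *
s=bot.grab_frame("scene");w=bot.grab_frame("wrist")
p=bot.observe()["position"]
for f in(s,w):
    q=P(f)@np.r_[p,1];print(q[:2]/q[2])
print(red(s))
cv2.imwrite("pics/c1.png",np.hstack([cv2.resize(s["pixels"][150:250,280:390],None,fx=3.6,fy=3.6),cv2.resize(w["pixels"],(400,360))])[:,:,::-1])
E
```

```text
[334.13946081 200.49940451]
[309.32378537 228.37711544]
(array([334.24782609, 198.09565217]), array([323, 190,  23,  16, 230], dtype=int32), ((334.0588684082031, 197.7647247314453), (20.372989654541016, 13.581995010375977), 14.03624439239502))
```

View pics/c1.png

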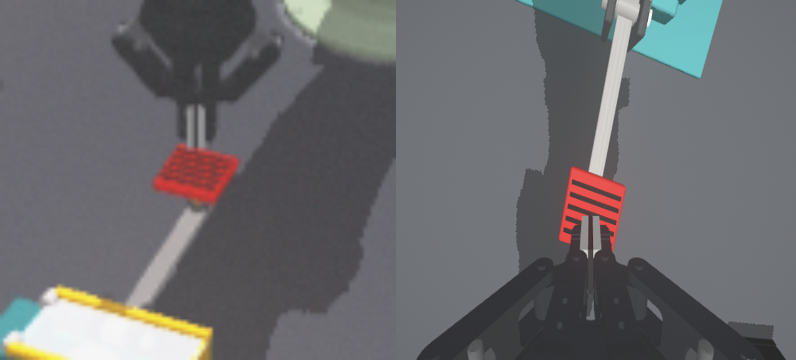

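The scene crop shows the fingers ending at about (334,191), right at the tread's far edge. In the wrist view the tip overlays the middle of the tread. The tool-tip projection should be near row 200, so I check which is true.

```bash
python3 - <<'E'
from workcell import bot
import cv2,numpy as np,pickle
from h import *
s=bot.grab_frame("scene");w=bot.grab_frame("wrist")
p=bot.observe()["position"]
for b in(0,.01,.02,.03,.04):
    print(b,[np.round((q:=P(f)@np.r_[p+[0,0,b],1])[:2]/q[2],1) for f in(s,w)])
c,_,r=red(w);print("wrist tread",c,np.round(cv2.boxPoints(r)))
for z in(.09,.1,.11,.12,.13):print(z,[np.round(ray(f,*x,z),4)[:2] for f,x in((s,red(s)[0]),(w,np.mean(cv2.boxPoints(r),0)))])
# tread size vs height in wrist view
for z in(.09,.1,.11,.12,.13):
    B=[ray(w,*k,z) for k in cv2.boxPoints(r)];print(z,[round(float(np.linalg.norm(B[i]-B[i-1]))*1000,1) for i in(0,1)])
W=w["pixels"][150:310,210:410];S=s["pixels"][165:215,300:370]
cv2.imwrite("pics/c2.png",np.hstack([cv2.resize(W,(400,320),interpolation=0),cv2.resize(S,(400,320),interpolation=0)])[:,:,::-1])
E
```

```text
0 [array([334.1, 200.5]), array([309.4, 228.4])]
0.01 [array([334.1, 197.4]), array([309.3, 235.1])]
0.02 [array([334.1, 194.4]), array([309.2, 242.6])]
0.03 [array([334.1, 191.3]), array([309.1, 251. ])]
0.04 [array([334.1, 188.2]), array([309. , 260.4])]
wrist tread [312.37138389 223.54443576] [[259. 266.]
 [280. 184.]
 [367. 206.]
 [346. 288.]]
0.09 [array([0.5375, 0.0271]), array([0.5749, 0.0471])]
0.1 [array([0.5512, 0.0344]), array([0.5792, 0.0487])]
0.11 [array([0.5648, 0.0417]), array([0.5834, 0.0503])]
0.12 [array([0.5784, 0.049 ]), array([0.5876, 0.0518])]
0.13 [array([0.592 , 0.0563]), array([0.5918, 0.0534])]
0.09 [68.3, 66.0]
0.1 [65.0, 62.9]
0.11 [61.8, 59.8]
0.12 [58.5, 56.6]
0.13 [55.3, 53.5]
```

View pics/c2.png

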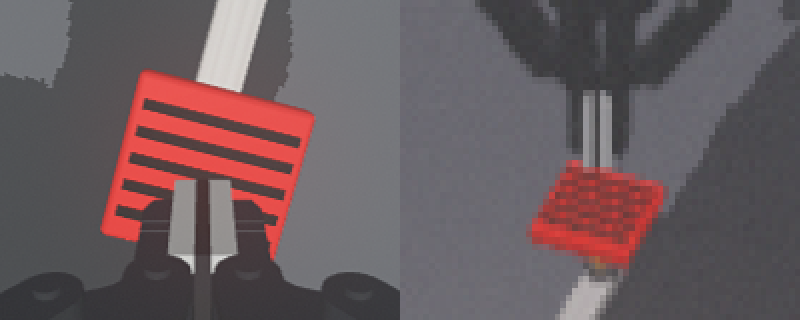

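Both views put the visible fingertip about 20–30 mm above the reported TCP, over the middle of the tread (columns agree: 334 in the scene view, 310 in the wrist view), so there is no contact yet. I keep feeling down.

```bash
python3 -m crank '{"travel":[[0,0,-0.1],[0,0,-0.2],[0,0,-0.3],[0,0,-0.4],[0,0,-0.5]],"turn":[[0,0,0],[0,0,0],[0,0,0],[0,0,0],[0,0,0]],"gripper":[1,1,1,1,1]}'
```

```text
clock: 5.5
position: [0.5925, 0.0561, 0.1172]
tool_rot: [-3.142, 0.0, 0.337]
force: [-1.0, 0.1, -0.2]
grip_width: -0.0001
finger_force: 0.0
```

```bash
python3 -m crank '{"travel":[[0,0,-0.1],[0,0,-0.2],[0,0,-0.3],[0,0,-0.4],[0,0,-0.5]],"turn":[[0,0,0],[0,0,0],[0,0,0],[0,0,0],[0,0,0]],"gripper":[1,1,1,1,1]}'
```

```text
clock: 6.0
position: [0.5925, 0.0561, 0.1122]
tool_rot: [-3.142, -0.0, 0.337]
force: [-0.8, -0.1, 0.6]
grip_width: 0.0001
finger_force: 0.0
```

```bash
python3 - <<'E'
from workcell import bot
import cv2,numpy as np
from h import *
s=bot.grab_frame("scene");w=bot.grab_frame("wrist")
print(red(s)[:2],red(w)[:2])
W=w["pixels"][150:310,210:410];S=s["pixels"][165:215,300:370]
cv2.imwrite("pics/c3.png",np.hstack([cv2.resize(W,(400,320),interpolation=0),cv2.resize(S,(400,320),interpolation=0)])[:,:,::-1])
E
```

```text
(array([334.21463415, 198.65365854]), array([323, 192,  23,  14, 205], dtype=int32)) (array([312.22577447, 229.044114  ]), array([ 258,  190,  112,   93, 4035], dtype=int32))
```

View pics/c3.png

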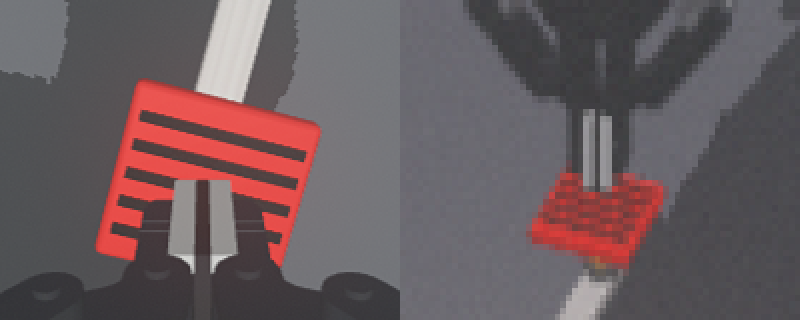

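The fingers now overlay the far half of the tread in the scene view (tip at about (333,195), tread centre (334,199)). I keep feeling downward.

```bash
python3 -m crank '{"travel":[[0,0,-0.1],[0,0,-0.2],[0,0,-0.3],[0,0,-0.4],[0,0,-0.5]],"turn":[[0,0,0],[0,0,0],[0,0,0],[0,0,0],[0,0,0]],"gripper":[1,1,1,1,1]}'
```

```text
clock: 6.6
position: [0.5925, 0.0561, 0.1072]
tool_rot: [3.142, 0.0, 0.337]
force: [1.0, 0.2, 0.2]
grip_width: 0.0003
finger_force: 0.0
```

```bash
python3 -m crank '{"travel":[[0,0,-0.1],[0,0,-0.2],[0,0,-0.3],[0,0,-0.4],[0,0,-0.5]],"turn":[[0,0,0],[0,0,0],[0,0,0],[0,0,0],[0,0,0]],"gripper":[1,1,1,1,1]}'
```

```text
clock: 7.1
position: [0.5925, 0.0561, 0.1022]
tool_rot: [-3.142, 0.0, 0.337]
force: [-0.2, -0.0, -0.2]
grip_width: -0.0
finger_force: 0.0
```

```bash
python3 -m crank '{"travel":[[0,0,-0.1],[0,0,-0.2],[0,0,-0.3],[0,0,-0.4],[0,0,-0.5]],"turn":[[0,0,0],[0,0,0],[0,0,0],[0,0,0],[0,0,0]],"gripper":[1,1,1,1,1]}'
python3 - <<'E'
from workcell import bot
import cv2,numpy as np
from h import *
s=bot.grab_frame("scene");w=bot.grab_frame("wrist")
print(red(s)[:2],red(w)[:2])
W=w["pixels"][150:310,210:410];S=s["pixels"][165:215,300:370]
cv2.imwrite("pics/c4.png",np.hstack([cv2.resize(W,(400,320),interpolation=0),cv2.resize(S,(400,320),interpolation=0)])[:,:,::-1])
E
```

```text
clock: 7.6
position: [0.5922, 0.0561, 0.0975]
tool_rot: [-3.142, 0.0, 0.337]
force: [-4.7, 0.2, 8.0]
grip_width: 0.0002
finger_force: 3.9
(array([334.2484472 , 199.80745342]), array([323, 193,  23,  14, 161], dtype=int32)) (array([312.28104416, 236.7231032 ]), array([ 254,  197,  121,   96, 4099], dtype=int32))
```

View pics/c4.png

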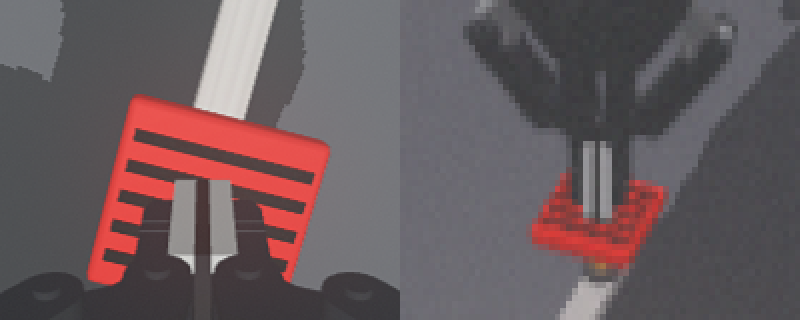

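Contact: 8 N upward at TCP z ≈ 0.098, with the tip in the middle of the tread at about (333,199). The force also leans towards the robot (−x), so I follow the arc by drifting to −x as I press.

```bash
python3 -m crank '{"travel":[[-0.03,0,-0.1],[-0.06,0,-0.2],[-0.09,0,-0.3],[-0.12,0,-0.4],[-0.15,0,-0.5]],"turn":[[0,0,0],[0,0,0],[0,0,0],[0,0,0],[0,0,0]],"gripper":[1,1,1,1,1]}'
```

```text
clock: 8.2
position: [0.5905, 0.056, 0.0925]
tool_rot: [-3.142, 0.001, 0.337]
force: [-5.8, -0.9, 9.1]
grip_width: 0.0001
finger_force: 4.2
```

```bash
python3 -m crank '{"travel":[[-0.03,0,-0.1],[-0.06,0,-0.2],[-0.09,0,-0.3],[-0.12,0,-0.4],[-0.15,0,-0.5]],"turn":[[0,0,0],[0,0,0],[0,0,0],[0,0,0],[0,0,0]],"gripper":[1,1,1,1,1]}'
```

```text
clock: 8.7
position: [0.5889, 0.0559, 0.0875]
tool_rot: [3.142, 0.001, 0.337]
force: [-6.5, -1.1, 9.9]
grip_width: -0.0002
finger_force: 4.5
```

```bash
python3 -m crank '{"travel":[[-0.08,0,-0.1],[-0.14,0,-0.2],[-0.2,0,-0.3],[-0.25,0,-0.4],[-0.3,0,-0.5]],"turn":[[0,0,0],[0,0,0],[0,0,0],[0,0,0],[0,0,0]],"gripper":[1,1,1,1,1]}'
```

```text
clock: 9.2
position: [0.5872, 0.0559, 0.0828]
tool_rot: [3.141, -0.001, 0.336]
force: [0.9, -2.0, 7.6]
grip_width: 0.0001
finger_force: 3.7
```

```bash
python3 -m crank '{"travel":[[-0.03,0,-0.1],[-0.06,0,-0.2],[-0.09,0,-0.3],[-0.12,0,-0.4],[-0.15,0,-0.5]],"turn":[[0,0,0],[0,0,0],[0,0,0],[0,0,0],[0,0,0]],"gripper":[1,1,1,1,1]}'
```

```text
clock: 9.7
position: [0.5857, 0.0558, 0.0778]
tool_rot: [3.141, -0.001, 0.336]
force: [0.7, -1.9, 7.6]
grip_width: -0.0002
finger_force: 4.1
```

```bash
python3 -m crank '{"travel":[[-0.03,0,-0.1],[-0.06,0,-0.2],[-0.09,0,-0.3],[-0.12,0,-0.4],[-0.15,0,-0.5]],"turn":[[0,0,0],[0,0,0],[0,0,0],[0,0,0],[0,0,0]],"gripper":[1,1,1,1,1]}'
```

```text
clock: 10.2
position: [0.5844, 0.0557, 0.0729]
tool_rot: [3.141, -0.002, 0.336]
force: [0.6, -2.4, 9.2]
grip_width: 0.0002
finger_force: 4.5
```

```bash
python3 -m crank '{"travel":[[-0.02,0,-0.1],[-0.04,0,-0.2],[-0.06,0,-0.3],[-0.08,0,-0.4],[-0.1,0,-0.5]],"turn":[[0,0,0],[0,0,0],[0,0,0],[0,0,0],[0,0,0]],"gripper":[1,1,1,1,1]}'
```

```text
clock: 10.7
position: [0.5832, 0.0556, 0.0679]
tool_rot: [3.141, -0.001, 0.336]
force: [-1.5, -2.4, 9.2]
grip_width: 0.0002
finger_force: 4.9
```

```bash
python3 -m crank '{"travel":[[-0.02,0,-0.1],[-0.04,0,-0.2],[-0.06,0,-0.3],[-0.07,0,-0.4],[-0.08,0,-0.5]],"turn":[[0,0,0],[0,0,0],[0,0,0],[0,0,0],[0,0,0]],"gripper":[1,1,1,1,1]}'
```

```text
clock: 11.2
position: [0.5822, 0.0555, 0.0628]
tool_rot: [3.141, -0.001, 0.336]
force: [-2.4, -3.0, 11.0]
grip_width: -0.0
finger_force: 5.2
```

```bash
python3 -m crank '{"travel":[[-0.02,0,-0.08],[-0.04,0.01,-0.16],[-0.06,0.02,-0.24],[-0.07,0.03,-0.32],[-0.08,0.04,-0.4]],"turn":[[0,0,0],[0,0,0],[0,0,0],[0,0,0],[0,0,0]],"gripper":[1,1,1,1,1]}'
```

```text
clock: 11.7
position: [0.5815, 0.0556, 0.0589]
tool_rot: [3.14, -0.001, 0.336]
force: [-0.9, -5.0, 11.0]
grip_width: 0.0001
finger_force: 5.4
```

```bash
python3 -m crank '{"travel":[[-0.01,0,-0.03],[-0.02,0,-0.06],[-0.03,0,-0.09],[-0.03,0,-0.12],[-0.03,0,-0.15]],"turn":[[0,0,0],[0,0,0],[0,0,0],[0,0,0],[0,0,0]],"gripper":[1,1,1,1,1]}'
```

```text
clock: 12.2
position: [0.5813, 0.0556, 0.0575]
tool_rot: [3.14, -0.001, 0.336]
force: [-1.9, -4.9, 9.9]
grip_width: 0.0001
finger_force: 5.4
```

```bash
python3 -m crank '{"travel":[[-0.01,-0.02,-0.03],[-0.02,-0.04,-0.06],[-0.02,-0.06,-0.09],[-0.03,-0.07,-0.12],[-0.03,-0.07,-0.15]],"turn":[[0,0,0],[0,0,0],[0,0,0],[0,0,0],[0,0,0]],"gripper":[1,1,1,1,1]}'
python3 - <<'E'
from workcell import bot
import cv2
f=bot.grab_frame("scene");cv2.imwrite("pics/d1.png",cv2.resize(f["pixels"][180:330,240:420],None,fx=3,fy=3)[:,:,::-1])
E
```

```text
clock: 12.7
position: [0.5811, 0.0555, 0.0562]
tool_rot: [3.141, -0.002, 0.336]
force: [-2.1, -3.3, 17.1]
grip_width: 0.0003
finger_force: 8.4
```

View pics/d1.png

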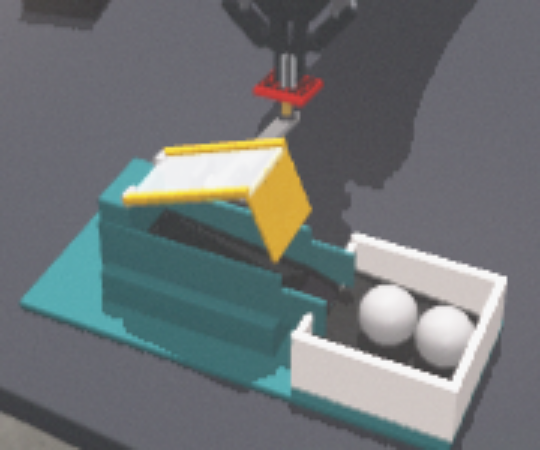

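The lid is fully up, the pedal is at its stop (17 N), and both balls lie in the tray at crop positions (388,315) and (445,335). I hold briefly, then ease back up along the same arc.

```bash
python3 -m crank '{"travel":[[0,0,0.02],[0,0,0.02],[0,0,0.02],[0,0,0.02],[0,0,0.02]],"turn":[[0,0,0],[0,0,0],[0,0,0],[0,0,0],[0,0,0]],"gripper":[1,1,1,1,1]}'
python3 -m crank '{"travel":[[0.02,0.01,0.1],[0.04,0.02,0.25],[0.07,0.03,0.4],[0.1,0.03,0.6],[0.13,0.03,0.8]],"turn":[[0,0,0],[0,0,0],[0,0,0],[0,0,0],[0,0,0]],"gripper":[1,1,1,1,1]}'
python3 -m crank '{"travel":[[0.04,0,0.16],[0.08,0,0.32],[0.12,0,0.48],[0.16,0,0.64],[0.2,0,0.8]],"turn":[[0,0,0],[0,0,0],[0,0,0],[0,0,0],[0,0,0]],"gripper":[1,1,1,1,1]}'
```

```text
clock: 13.25
position: [0.5811, 0.0555, 0.0563]
tool_rot: [3.141, -0.001, 0.336]
force: [-2.2, -2.0, 13.9]
grip_width: -0.0
finger_force: 6.6
clock: 13.75
position: [0.5824, 0.0556, 0.0642]
tool_rot: [3.141, -0.001, 0.336]
force: [1.1, -2.5, 8.3]
grip_width: -0.0
finger_force: 4.3
clock: 14.25
position: [0.5842, 0.0557, 0.0721]
tool_rot: [3.141, -0.001, 0.336]
force: [-0.4, -2.9, 7.0]
grip_width: -0.0003
finger_force: 4.1
```

```bash
python3 -m crank '{"travel":[[0.05,0,0.16],[0.1,0,0.32],[0.15,0,0.48],[0.2,0,0.64],[0.25,0,0.8]],"turn":[[0,0,0],[0,0,0],[0,0,0],[0,0,0],[0,0,0]],"gripper":[1,1,1,1,1]}'
python3 -m crank '{"travel":[[0.05,0,0.16],[0.1,0,0.32],[0.15,0,0.48],[0.2,0,0.64],[0.25,0,0.8]],"turn":[[0,0,0],[0,0,0],[0,0,0],[0,0,0],[0,0,0]],"gripper":[1,1,1,1,1]}'
```

```text
clock: 14.75
position: [0.5863, 0.0558, 0.0799]
tool_rot: [3.141, -0.0, 0.337]
force: [-2.3, -2.0, 6.6]
grip_width: 0.0
finger_force: 3.6
clock: 15.25
position: [0.5889, 0.056, 0.0879]
tool_rot: [3.141, -0.001, 0.337]
force: [-0.5, -2.2, 7.2]
grip_width: 0.0004
finger_force: 3.1
```

```bash
python3 -m crank '{"travel":[[0.05,0,0.14],[0.1,0,0.28],[0.14,0,0.42],[0.18,0,0.54],[0.22,0,0.64]],"turn":[[0,0,0],[0,0,0],[0,0,0],[0,0,0],[0,0,0]],"gripper":[1,1,1,1,1]}'
python3 -m crank '{"travel":[[0.03,0,0.1],[0.06,0,0.2],[0.09,0,0.3],[0.12,0,0.4],[0.15,0,0.5]],"turn":[[0,0,0],[0,0,0],[0,0,0],[0,0,0],[0,0,0]],"gripper":[1,1,1,1,1]}'
```

```text
clock: 15.75
position: [0.5913, 0.0561, 0.0944]
tool_rot: [3.141, -0.001, 0.337]
force: [-0.3, -0.8, 5.6]
grip_width: 0.0001
finger_force: 2.7
clock: 16.25
position: [0.5928, 0.0562, 0.0991]
tool_rot: [3.141, -0.001, 0.337]
force: [3.7, 0.4, 3.7]
grip_width: 0.0006
finger_force: 2.0
```

```bash
python3 -m crank '{"travel":[[0,0,0.1],[0,0,0.2],[0,0,0.3],[0,0,0.4],[0,0,0.5]],"turn":[[0,0,0],[0,0,0],[0,0,0],[0,0,0],[0,0,0]],"gripper":[1,1,1,1,1]}'
python3 -m crank '{"travel":[[0,0,1.5],[0,0,3],[0,0,5],[0,0,7],[0,0,8]],"turn":[[0,0,0],[0,0,0],[0,0,0],[0,0,0],[0,0,0]],"gripper":[1,1,1,1,1]}'
python3 - <<'E'
from workcell import bot
import cv2
from h import *
f=bot.grab_frame("scene");print(red(f)[:2]);cv2.imwrite("pics/d2.png",cv2.resize(f["pixels"][150:330,200:420],None,fx=3,fy=3)[:,:,::-1])
E
```

```text
clock: 16.75
position: [0.5922, 0.0561, 0.1039]
tool_rot: [-3.142, 0.0, 0.337]
force: [-0.5, -0.3, -0.1]
grip_width: -0.0001
finger_force: 0.0
clock: 17.25
position: [0.5932, 0.0563, 0.1869]
tool_rot: [3.141, -0.003, 0.337]
force: [-0.6, -0.2, 0.1]
grip_width: 0.0001
finger_force: 0.0
(array([334.20171674, 197.86695279]), array([323, 190,  23,  16, 233], dtype=int32))
```

View pics/d2.png

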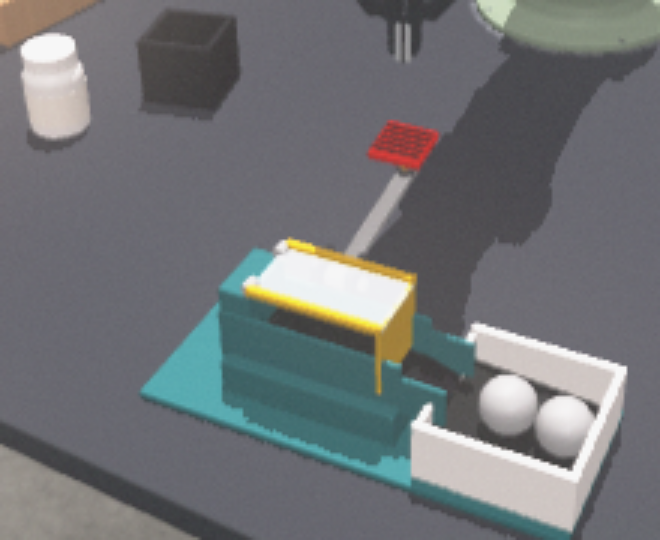

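The lid is shut and the tread is back at its starting pixel (334,198). Both balls rest in the tray at crop positions (508,403) and (565,425), the bystanders have not moved, and the gripper is clear.

```bash
python3 -m crank '{"travel":[[0,0,0],[0,0,0],[0,0,0],[0,0,0],[0,0,0]],"turn":[[0,0,0],[0,0,0],[0,0,0],[0,0,0],[0,0,0]],"gripper":[1,1,1,1,1]}' && python3 -c "from workcell import bot;print(bot.job_done())"
```

```text
clock: 17.8
position: [0.5922, 0.0561, 0.1835]
tool_rot: [-3.141, 0.001, 0.337]
force: [-0.4, -0.5, 0.8]
grip_width: 0.0003
finger_force: 0.0
the job is handed in; nothing more can be done
None
```

I pressed the pedal to its stop (highest reading about 17.5 N) and both balls rolled into the tray; I then eased the pedal up over about 3 s, a little longer than the second or two asked, until the lid shut, let go, and handed the job in at 17.8 s, with no verdict shown.

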